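# Shuttle the vial rack out from its hood and hold the saline ampoule tilted for inspection

## Robot

A 6-joint arm with a two-finger parallel gripper is mounted at the origin on a cart in front of the work surface, level with it; the furniture and walls round the work are solid. World frame = base frame: x ahead of the robot, y to its left, z up, the work surface at z = 0. Lengths are in m, angles in rad, forces in N, time in s.
With the tool pointing down it reaches from about 0.35 to 0.8 m from the base axis. Payload 7.3 kg.
Tool frame: the origin (TCP) lies at the very end of the fingers, on their centre line; the grasp point (between the pads) lies 19 mm behind it (arm.pinch_z is the distance from the TCP to the grasp point, in m); z points along the fingers, y is the line along which they close (so a half turn about z gives the same grasp; the last joint's range is limited). The gripper opens to 85 mm and grips with 20 to 120 N. Pads are 22 mm wide; open, the fingers measure 114 mm over their backs; the gripper's body (76 mm by 85 mm) begins 54 mm behind the grasp point. The pads swing forward as they close: fully open they stand 13 mm farther back than shut.
Start: joints at [-1.4, 0.342, 1.524, -0, 1.275, -0.146], TCP at [0.164, -0.499, 0.231] pointing down, gripper open.
Joint ranges: [-2.53, 2.53], [-0.77, 2.02], [0.04, 2.7], [-1, 4.14], [0.28, 2.66], [-3.11, 3.11]. Speed limits (rad/s): [2.57, 2.57, 3.14, 3.14, 3.14, 3.14].

## Interface

Orientations are given as a unit quaternion [w, x, y, z].
In Python, from rig import arm gives the robot as it stands.
- The arm moves only by the tool servo_tool, never from a script. Its argument "moves" is a list of rows, each a list of 7 numbers: the closure, from 0 (fully open) to 1 (shut), then the shift along the tool's x, y, z in cm, then the turn, a rotation vector about the tool's x, y, z in degrees. In form: [[jaw, dx, dy, dz, ax, ay, az], ...]. A call has 1 to 12 rows; each row is the pose to reach, as a shift and turn from the pose commanded when the call began, along the tool's axes at that moment; what a row does not reach only later rows make up. A row lasts 1/12 s, in which the tool goes at most 41.7 mm and 7.16 degrees, less where a joint would pass 70% of its speed; a pose out of reach is approached as far as the arm can. A call with a gripper value outside its range is refused whole. The fingers move at their own pace and stop on an object; "squeeze" is the grip in N (left out, the last holds). Time passes only in rows, so rows that repeat a pose let the fingers close. It gives the time, the measured TCP pose, the force, the opening and the grip force at its end, in the units of the state.
- arm.observe(): the state, without advancing time (a new reading comes with each control period).
- arm.grab_frame(name): name is "scene" or "top" or "wrist"; returns a dict with "image" (480x640x3 uint8, red, green, blue), "range_z" (480x640 float32, m along the optical axis (not along the pixel's ray), 0 where there is no reading), "fx", "fy", "cx", "cy" (pixels), "pose" (4x4, takes a point from camera to world coordinates). Camera axes: x right, y up, looking along -z (the intrinsics and any distortion apply to the point x, -y, -z); pixel columns grow to the right and rows downward; lengths in m; the calibration is good to about 2 mm. A picture is of the moment at which its call begins.
- arm.finish_job(): hands the job in; it is judged then, once.
Trained networks look in the newest picture that a camera, given by its name, has taken for a name from the list of things; names that differ only in an ending like _2 or _b are one class to them, and where a whole thing is asked for, a point or a joint stands for the part that bears it (a point fixed in the world has none). Each returns a list of dicts, best first, with "p" (0 to 1); they miss things now and then, are a little off and sometimes report something else, mostly with a low value. They report only what shows in the picture. A call takes as long as a camera call.
- arm.outline_of(camera, label): "mask" (480x640 bool, what is visible of it).
- arm.landmark_of(camera, label): "location" ([x, y, z] in m, in world coordinates, good to about 4 mm: a listed point, or the origin of a listed thing).
The state is a dict: "t": time; "joint_pos": joint angles; "qd": joint speeds; "joint_torque": joint torques, N m; "tcp_pos": TCP position; "tool_rot": TCP orientation; "contact_force": force on the tool from outside, world axes, zero at the start; "torque": the same for the moment, N m; "finger_gap": opening from 0.0 (shut) to 1.0 (fully open); "grasp_force": force on a finger pad.
Only numpy, scipy, OpenCV 4.12 (cv2) and the standard library are available. Lean on these libraries where they do the work, as an engineer would, in place of code of your own. Each camera call takes 0.05 s, during which the arm holds its last target. There are 200 camera calls.

## Task

Push the carrier with its vial rack along the rail, out from under the storage hood, until it sits in the second station's detent. Then draw the saline ampoule (the tall one in the rack) straight up out of the rack, lift it until it is well above the hood, lay it over to about 45 degrees as for checking its contents against the light, and finish still holding it there, still and raised. Leave the two short vials standing in the rack, the carrier at the second station and the things round the shuttle where they are.

Things in the scene. Friction and masses are not known exactly. Their poses are not given: they have to be found in the camera images.
- shuttle: Fixed shuttle on the desk: grey base plate 150 x 300 mm with two steel guide rods, the rails, along y. Origin: centre of its underside; z up; y points from the first station (carrier at y = -75 mm) to the second (y = +75 mm). Its -x side faces the robot within 17 degrees. The pocket of the index roller (32 mm along x, 24 mm along y, top at z = 62 mm) stands at x = 98, y = 75 mm.
- hood_top (a point): Centre of the top of the storage hood over the first station, 124 mm above the desk, fixed to the shuttle, axes parallel to it. Pale, flat plastic roof, 177 mm along x, 105 mm along y, 4 mm thick, with a grey back wall down to the base on its +x side only and a grey lip along its -x edge reaching 10 mm down.
- carrier (a joint): Position of the carrier along the rails, m: 0 at the first station (start, under the hood, against a stop), 0.15 with the carrier in the second station's detent; a stop follows at 0.155. The carrier runs easily (about 0.5 N); over the last 25 mm a heavy index roller has to be pushed up a ramp (2 to 5 N), then drops into a notch, which helps the carrier home and keeps it.
- post_top (a point): Top centre of the carrier's upright push post: black, round, 14 mm in diameter, rising from 30 to 116 mm above the desk on the robot's side of the carrier (x = -125 mm from the rails' middle line, 60 mm from the hood's lip). Moves with the carrier; axes parallel to the shuttle's. Push it towards the shuttle's +y, or pinch and shift it.
- rack_floor (a point): Middle of the inner floor of the white vial rack on the carrier, 34 mm above the desk; axes parallel to the shuttle's; moves with the carrier. The rack is 136 mm along x and 60 mm along y, its top 19 mm above this point; its windows are 22 x 23 mm, in two rows of four (y = -13.5 and 13.5 mm; x = -48.5, -16, 16, 48.5 mm).
- ampoule: Clear plastic saline ampoule with a flat tab on top, 61 mm tall, about 20 g; grip it as an upright cylinder 18 mm in diameter, from any side. Origin: centre of its underside; z along it to the tab. It stands on the rack floor in one of three windows, which varies: (-48.5, -13.5), (16, 13.5) or (48.5, -13.5) mm in the rack_floor frame; 42 mm of it show above the rack.
- vial_a: Short glass injection vial with a crimped cap, 18 mm in diameter, 36 mm tall, standing in another of these windows, top 36 mm over the rack floor. Origin: centre of its underside.
- vial_b: Short glass injection vial with a flip-off cap, 18 mm in diameter, 39 mm tall, in the remaining window of the three. Origin: centre of its underside.
- syringe: Bystander: small syringe lying to the right of the shuttle, 85 mm long, 12 mm high. Origin: centre of its underside.
- pouch: Bystander: flat sterile pouch, 118 x 63 x 9 mm, lying at the robot's right hand. Origin: centre of its underside.
- sheath: Bystander: clear needle sheath, 42 mm long, 9 mm thick, lying to the left of the shuttle. Origin: centre of its underside.

How it is judged:
By the outcome, as a careful person would: the job done as asked, in the order asked, and still so for the second after the job is handed in, while the arm keeps its last pose, push and grip.
It also fails if it takes over 48 s, if anything falls off the work surface, if the arm or the gripper's body presses on something with over 40 N, if the wrist force passes 120 N, or if a joint passes its speed limit or range.

## Working session

There is one attempt and no reset: what is moved stays moved. The work goes in short steps, Python scripts to look and compute and a tool call to move; the robot and the scene stay as the last step left them, time stands still between calls to the robot, and variables do not carry over. Pictures are saved under pics/ and viewed, at most 10 in all, crops included, and the job is handed in when it is done.

Besides the shell and the picture viewer there is one more tool, called after "Request:" as name(argument=value, ...), one argument or row to a line, values as JSON. servo_tool: Moves the arm, as the interface text tells. Its arguments: {"type":"object","properties":{"moves":{"type":"array","items":{"type":"array","items":{"type":"number"}}},"squeeze":{"type":"number"}},"required":["moves"]}

```bash
mkdir -p pics; python3 - <<'E'
from rig import arm
import cv2,numpy as np
for c in ["scene","top"]:
    f=arm.grab_frame(c); cv2.imwrite(f"pics/{c}0.png",f["image"][:,:,::-1])
    print(c,np.round(f["pose"],3).tolist())
    for n in ["shuttle","hood_top","post_top","rack_floor","ampoule","vial_a","vial_b","syringe","pouch","sheath"]:
        try:
            for d in arm.landmark_of(c,n)[:3]: print(n,round(d["p"],2),np.round(d["location"],4))
        except Exception as e: print(n,e)
s=arm.observe();print(s)
E
```

```text
scene [[0.887, 0.201, -0.415, -0.046], [-0.461, 0.408, -0.788, -1.209], [0.011, 0.891, 0.455, 0.779], [0.0, 0.0, 0.0, 1.0]]
shuttle 0.95 [ 0.6092 -0.065   0.002 ]
hood_top 0.61 [ 0.633  -0.1445  0.1208]
post_top 0.88 [ 0.4822 -0.1402  0.1156]
post_top 0.63 [ 0.5825 -0.3643 -0.0024]
rack_floor 0.86 [ 0.6145 -0.1436  0.0355]
vial_a 0.55 [ 0.6332 -0.1279  0.033 ]
vial_a 0.51 [ 0.6584 -0.1546  0.0339]
vial_b 0.55 [ 0.6332 -0.1279  0.033 ]
vial_b 0.51 [ 0.6584 -0.1546  0.0339]
syringe 0.42 [ 0.5821 -0.3653 -0.0047]
pouch 0.68 [ 0.4489 -0.3806  0.0071]
pouch 0.44 [ 0.6077 -0.0659  0.0008]
sheath 0.54 [0.4762 0.2639 0.0013]
top [[-0.021, 0.98, -0.197, 0.309], [-1.0, -0.02, 0.006, -0.028], [0.002, 0.197, 0.98, 1.311], [0.0, 0.0, 0.0, 1.0]]
shuttle 0.67 [ 0.6045 -0.0648  0.0013]
hood_top 0.68 [ 0.6249 -0.1449  0.1213]
hood_top 0.22 [ 0.477  -0.1403  0.1152]
post_top 0.68 [ 0.4787 -0.1381  0.1137]
ampoule 0.75 [ 4.483e-01 -3.766e-01 -1.000e-04]
ampoule 0.67 [4.798e-01 2.660e-01 2.000e-04]
ampoule 0.34 [ 0.4828 -0.1396  0.1112]
vial_a 0.73 [ 0.4796  0.2669 -0.0012]
vial_a 0.67 [ 0.629  -0.1432 
[... 279 characters left out ...]
7]
{'t': 1.1, 'joint_pos': array([-1.40001281e+00,  3.41982478e-01,  1.52410711e+00, -4.69962770e-06,
        1.27539470e+00, -1.46003883e-01]), 'qd': array([ 0.00208415,  0.00074995, -0.00075018, -0.00133575, -0.0014078 ,
        0.0036128 ]), 'joint_torque': array([-9.32521380e-05, -4.33573186e+01, -2.46273297e+01, -4.22059547e-04,
        2.93449039e-04, -3.34674871e-05]), 'tcp_pos': array([ 0.1635663 , -0.49888718,  0.23132812]), 'tool_rot': array([ 5.42057043e-05,  9.87481813e-01,  1.57732893e-01, -1.57660889e-06]), 'contact_force': array([0.35630723, 0.15823821, 0.2384008 ]), 'torque': array([ 0.01033677, -0.00111099,  0.03921248]), 'grasp_force': 0.0, 'finger_gap': 0.9961785454971787}
```

View pics/scene0.png

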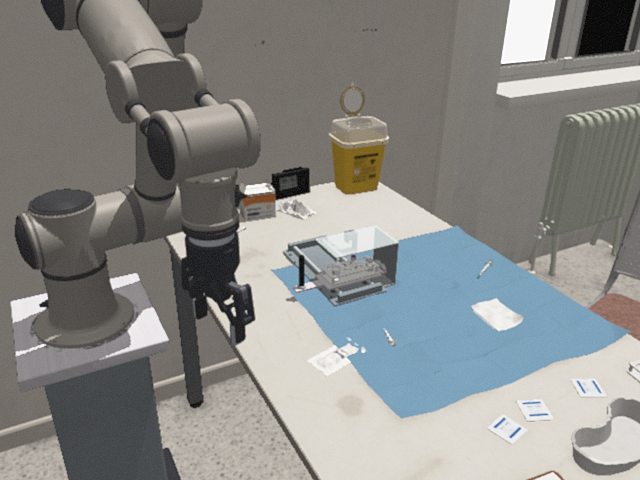

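View pics/top0.png

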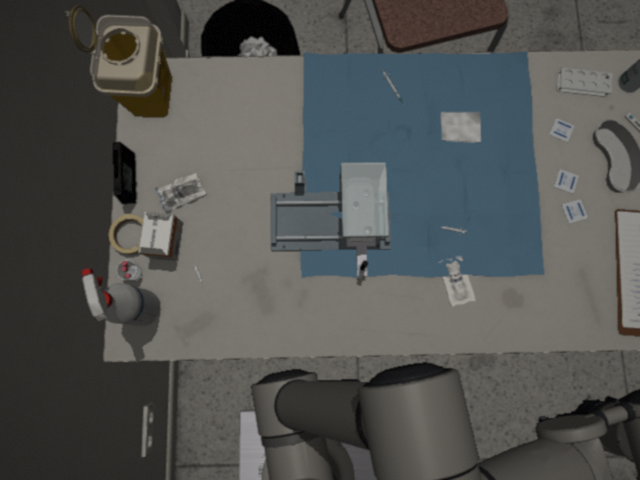

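The scene view shows the post at about (301,270), the hood over the rack, the pouch at (497,314) and the syringe at (485,268). The top view agrees: post (362,265), hood (364,200), roller pocket (299,183). The shuttle is yawed only about -1°, and the post-to-hood offset of 148 mm matches the given size. I'll move above the post.

Request:
servo_tool(
  moves=[
    [0, 41.2, -24.4, 3, 0, 0, 19],
    [0, 41.2, -24.4, 3, 0, 0, 19],
    [0, 41.2, -24.4, 3, 0, 0, 19],
    [0, 41.2, -24.4, 3, 0, 0, 19],
    [0, 41.2, -24.4, 3, 0, 0, 19],
    [0, 41.2, -24.4, 3, 0, 0, 19],
    [0, 41.2, -24.4, 3, 0, 0, 19],
    [0, 41.2, -24.4, 3, 0, 0, 19],
    [0, 41.2, -24.4, 3, 0, 0, 19],
    [0, 41.2, -24.4, 3, 0, 0, 19],
    [0, 41.2, -24.4, 3, 0, 0, 19],
    [0, 41.2, -24.4, 3, 0, 0, 19],
  ],
  squeeze=20,
)

```text
t: 2.1
tcp_pos: [0.4809, -0.1356, 0.2012]
tool_rot: [-0.0, 1.0, -0.006, 0.0]
contact_force: [-0.0, -0.2, -0.3]
finger_gap: 0.999
grasp_force: 0.0
```

Request:
servo_tool(
  moves=[
    [0, 0, 0, 0, 0, 0, 0],
    [0, 0, 0, 0, 0, 0, 0],
    [0, 0, 0, 0, 0, 0, 0],
  ],
)

```text
t: 2.35
tcp_pos: [0.4787, -0.1389, 0.2012]
tool_rot: [0.0, 1.0, -0.007, -0.0]
contact_force: [-0.7, 0.2, 0.4]
finger_gap: 1.001
grasp_force: 0.0
```

```bash
cat > h.py <<'E'
from rig import arm
import cv2,numpy as np
from scipy.spatial.transform import Rotation as R
def st():
    s=arm.observe(); q=s["tool_rot"]; M=R.from_quat([q[1],q[2],q[3],q[0]]).as_matrix()
    print("t",round(s["t"],2),"tcp",np.round(s["tcp_pos"],4),"F",np.round(s["contact_force"],1),"gap",round(s["finger_gap"],3),"g",round(s["grasp_force"],1),"j",np.round(s["joint_pos"],2)); print(np.round(M,3).tolist()); return s,M
def look(c,names,save=None):
    f=arm.grab_frame(c)
    if save: cv2.imwrite(f"pics/{save}.png",f["image"][:,:,::-1])
    for n in names:
        for d in arm.landmark_of(c,n)[:3]: print(c,n,round(d["p"],2),np.round(d["location"],4))
    return f
E
python3 - <<'E'
from h import *
st(); look("wrist",["post_top","hood_top","shuttle"],"w1")
E
```

```text
t 2.35 tcp [ 0.4787 -0.1389  0.2012] F [-0.7  0.2  0.4] gap 1.001 g 0.0 j [-0.44  0.32  1.64 -0.    1.18  1.15]
[[1.0, -0.014, -0.0], [-0.014, -1.0, -0.0], [-0.0, 0.0, -1.0]]
wrist post_top 0.87 [ 0.4799 -0.137   0.1182]
wrist shuttle 0.89 [ 0.6025 -0.0667 -0.0024]
```

Request:
servo_tool(
  moves=[
    [0, 0.1, 0, 4, 0, 0, 0],
    [0, 0.1, 0, 8, 0, 0, 0],
    [0, 0.1, 0, 11, 0, 0, 0],
    [0, 0.1, 0, 12.6, 0, 0, 0],
    [0, 0.1, 0, 12.6, 0, 0, 0],
    [1, 0.1, 0, 12.6, 0, 0, 0],
    [1, 0.1, 0, 12.6, 0, 0, 0],
    [1, 0.1, 0, 12.6, 0, 0, 0],
    [1, 0.1, 0, 12.6, 0, 0, 0],
    [1, 0.1, 0, 12.6, 0, 0, 0],
    [1, 0.1, 0, 12.6, 0, 0, 0],
    [1, 0.1, 0, 12.6, 0, 0, 0],
  ],
  squeeze=25,
)

```text
t: 3.55
tcp_pos: [0.4805, -0.1389, 0.0761]
tool_rot: [0.0, 1.0, -0.007, 0.001]
contact_force: [-0.8, 0.1, 5.2]
finger_gap: 0.156
grasp_force: 25.3
```

Request:
servo_tool(
  moves=[
    [1, 0, 0, 0, 0, 0, 0],
    [1, 0, 0, 0, 0, 0, 0],
    [1, 0, 0, 0, 0, 0, 0],
  ],
)

```text
t: 3.8
tcp_pos: [0.4805, -0.1389, 0.0761]
tool_rot: [0.0, 1.0, -0.007, 0.001]
contact_force: [-0.6, 0.1, 6.2]
finger_gap: 0.153
grasp_force: 25.3
```

Request:
servo_tool(
  moves=[
    [1, 0, -0.5, 0, 0, 0, 0],
    [1, 0, -1.5, 0, 0, 0, 0],
    [1, 0, -2.5, 0, 0, 0, 0],
    [1, 0, -3.5, 0, 0, 0, 0],
    [1, 0, -4.5, 0, 0, 0, 0],
    [1, 0, -5.5, 0, 0, 0, 0],
    [1, 0, -6.5, 0, 0, 0, 0],
    [1, 0, -7.5, 0, 0, 0, 0],
    [1, 0, -8.5, 0, 0, 0, 0],
    [1, 0, -9.5, 0, 0, 0, 0],
    [1, 0, -10, 0, 0, 0, 0],
    [1, 0, -10, 0, 0, 0, 0],
  ],
)

```text
t: 4.8
tcp_pos: [0.4811, -0.0377, 0.0761]
tool_rot: [-0.0, 1.0, -0.007, -0.0]
contact_force: [-3.9, 1.1, 9.7]
finger_gap: 0.152
grasp_force: 25.6
```

Request:
servo_tool(
  moves=[
    [1, -0.2, -0.5, 0, 0, 0, 0],
    [1, -0.2, -1, 0, 0, 0, 0],
    [1, -0.2, -1.5, 0, 0, 0, 0],
    [1, -0.2, -2, 0, 0, 0, 0],
    [1, -0.2, -2.5, 0, 0, 0, 0],
    [1, -0.2, -3, 0, 0, 0, 0],
    [1, -0.25, -3.5, 0, 0, 0, 0],
    [1, -0.25, -4, 0, 0, 0, 0],
    [1, -0.25, -4.5, 0, 0, 0, 0],
    [1, -0.25, -5, 0, 0, 0, 0],
    [1, -0.25, -5, 0, 0, 0, 0],
    [1, -0.25, -5, 0, 0, 0, 0],
  ],
)

```text
t: 5.8
tcp_pos: [0.4815, 0.0117, 0.0761]
tool_rot: [0.0, 1.0, -0.007, 0.002]
contact_force: [4.6, -1.0, 5.6]
finger_gap: 0.154
grasp_force: 25.3
```

Request:
servo_tool(
  moves=[
    [0, 0, 0, 0, 0, 0, 0],
    [0, 0, 0, 0, 0, 0, 0],
    [0, 0, 0, 0, 0, 0, 0],
    [0, 0, 0, 0, 0, 0, 0],
    [0, 0, 0, -3, 0, 0, 0],
    [0, 0, 0, -7, 0, 0, 0],
    [0, 2, 0, -11, 0, 0, 0],
    [0, 5, 0, -14, 0, 0, 0],
    [0, 8, 0, -15, 0, 0, 0],
    [0, 10, 0, -15, 0, 0, 0],
    [0, 10, 0, -15, 0, 0, 0],
    [0, 10, 0, -15, 0, 0, 0],
  ],
)

```text
t: 6.8
tcp_pos: [0.5794, 0.0099, 0.2241]
tool_rot: [-0.0, 1.0, -0.007, -0.001]
contact_force: [-0.6, 0.4, -0.4]
finger_gap: 1.002
grasp_force: 0.0
```

```bash
python3 - <<'E'
from h import *
st(); N=["post_top","rack_floor","ampoule","vial_a","vial_b","shuttle","hood_top"]
look("wrist",N,"w2"); look("scene",N,"s2");look("top",N[:5])
E
```

```text
t 6.8 tcp [0.5794 0.0099 0.2241] F [-0.6  0.4 -0.4] gap 1.002 g 0.0 j [-0.12  0.45  1.38 -0.    1.32  1.47]
[[1.0, -0.015, -0.002], [-0.015, -1.0, 0.0], [-0.002, -0.0, -1.0]]
wrist post_top 0.97 [0.4799 0.0133 0.1197]
wrist rack_floor 0.86 [0.6144 0.0142 0.034 ]
wrist ampoule 0.61 [ 0.5652 -0.0049  0.0332]
wrist vial_a 0.91 [0.6294 0.0244 0.035 ]
wrist vial_a 0.6 [ 0.6671 -0.0076  0.0334]
wrist vial_b 0.91 [0.6294 0.0244 0.035 ]
wrist vial_b 0.6 [ 0.6671 -0.0076  0.0334]
wrist shuttle 0.95 [ 0.6028 -0.0678 -0.0066]
wrist hood_top 0.95 [ 0.6298 -0.144   0.1232]
scene post_top 0.72 [0.4894 0.0118 0.1152]
scene post_top 0.37 [0.6167 0.0078 0.0358]
scene rack_floor 0.75 [0.6164 0.0099 0.0342]
scene ampoule 0.43 [ 0.565  -0.0027  0.0325]
scene vial_a 0.53 [0.6354 0.0253 0.0335]
scene vial_b 0.53 [0.6354 0.0253 0.0335]
scene shuttle 0.78 [ 0.608  -0.0674  0.0036]
scene hood_top 0.96 [ 0.633  -0.1427  0.123 ]
top rack_floor 0.73 [0.6155 0.013  0.0343]
top ampoule 0.44 [ 0.5678 -0.002   0.0364]
```

View pics/w2.png

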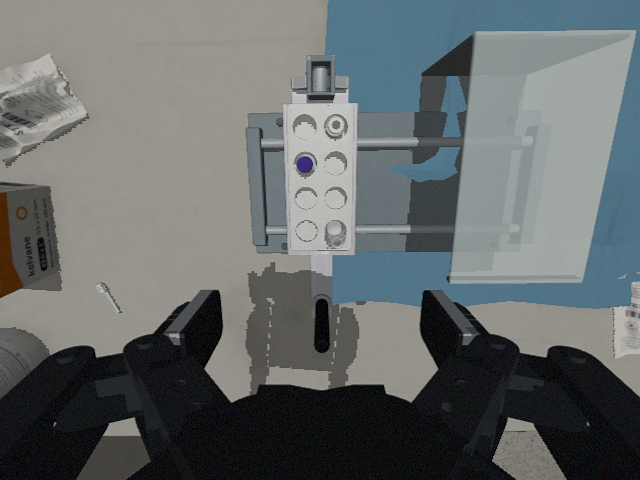

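The ampoule, with its clear tab, is at pixel (336,232), which is window (-48.5,-13.5). The vials are at (305,164) and (336,125). The carrier lines up with the roller pocket at (320,75). I'll refine the ampoule position from depth.

```bash
python3 - <<'E'
from h import *
for c in ["wrist","scene"]:
    f=arm.grab_frame(c)
    for d in arm.outline_of(c,"ampoule")[:1]:
        m=d["mask"]; v,u=np.nonzero(m); z=f["range_z"][v,u]; k=z>0; u,v,z=u[k],v[k],z[k]
        P=np.c_[(u-f["cx"])/f["fx"]*z,-(v-f["cy"])/f["fy"]*z,-z]@f["pose"][:3,:3].T+f["pose"][:3,3]
        print(c,d["p"],m.sum(),u.mean(),v.mean())
        for lo,hi in [(.06,.08),(.08,.09),(.09,.11)]:
            q=P[(P[:,2]>lo)&(P[:,2]<hi)]
            if len(q): print(lo,len(q),np.round(q.mean(0),4),np.round(q.min(0),4),np.round(q.max(0),4))
E
```

```text
wrist 0.71 387 334.7012987012987 126.7064935064935
0.06 246 [ 0.6661 -0.0043  0.0687] [ 0.6595 -0.0117  0.0601] [0.6735 0.0032 0.071 ]
scene 0.61 105 308.4095238095238 241.35238095238094
0.06 55 [ 0.5662 -0.0102  0.0695] [ 0.5574 -0.0207  0.0604] [0.5768 0.0032 0.0798]
0.08 16 [ 0.5666 -0.0105  0.0848] [ 0.56   -0.0158  0.0817] [ 0.5715 -0.0072  0.0892]
0.09 6 [ 0.567  -0.0074  0.0913] [ 0.5635 -0.0099  0.09  ] [ 0.5711 -0.0054  0.0924]
```

Request:
servo_tool(
  moves=[
    [0, -1.2, 1.3, 2, 0, 0, 0],
    [0, -1.2, 1.3, 5, 0, 0, 0],
    [0, -1.2, 1.3, 8, 0, 0, 0],
    [0, -1.2, 1.3, 11, 0, 0, 0],
    [0, -1.2, 1.3, 13, 0, 0, 0],
    [0, -1.2, 1.3, 14.5, 0, 0, 0],
    [0, -1.2, 1.3, 15.5, 0, 0, 0],
    [0, -1.2, 1.3, 16.2, 0, 0, 0],
    [0, -1.2, 1.3, 16.4, 0, 0, 0],
    [0, -1.2, 1.3, 16.4, 0, 0, 0],
    [0.4, -1.2, 1.3, 16.4, 0, 0, 0],
    [0.5, -1.2, 1.3, 16.4, 0, 0, 0],
  ],
  squeeze=20,
)

```text
t: 9.1
tcp_pos: [0.5682, -0.0031, 0.0623]
tool_rot: [0.0, 1.0, -0.007, 0.001]
contact_force: [-0.1, -0.2, -0.1]
finger_gap: 0.756
grasp_force: 0.0
```

```bash
python3 - <<'E'
from h import *
st(); look("wrist",["ampoule","vial_a","rack_floor","post_top"],"w3"); look("scene",["ampoule"])
E
```

```text
t 9.1 tcp [ 0.5682 -0.0031  0.0623] F [-0.1 -0.2 -0.1] gap 0.756 g 0.0 j [-0.14  0.6   1.61 -0.    0.93  1.45]
[[1.0, -0.015, 0.002], [-0.015, -1.0, -0.0], [0.002, 0.0, -1.0]]
wrist ampoule 0.95 [ 0.5638 -0.004   0.0328]
wrist ampoule 0.61 [ 0.6017 -0.0663 -0.0068]
wrist vial_a 0.66 [0.6341 0.0219 0.0365]
wrist vial_a 0.64 [ 0.6678 -0.0061  0.0372]
wrist rack_floor 0.96 [0.6165 0.0121 0.0328]
wrist rack_floor 0.24 [ 0.6666 -0.0061  0.0368]
scene ampoule 0.47 [ 0.5626 -0.0034  0.0331]
```

View pics/w3.png

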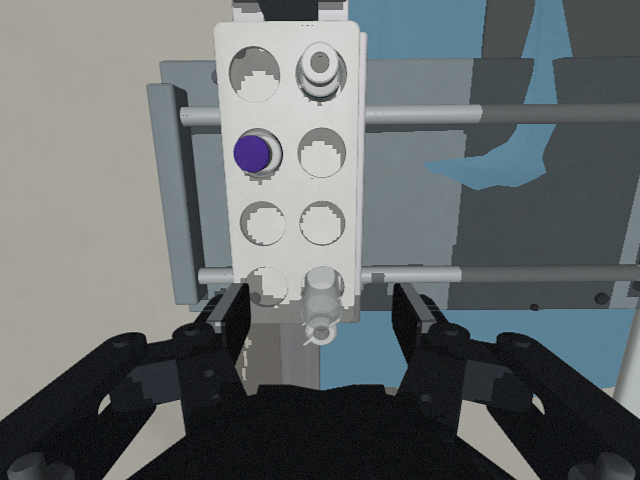

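The ampoule at (322,300) is centred between the fingers, and both vials are clear of them. I'll close on it.

Request:
servo_tool(
  moves=[
    [0.6, -0.2, 0.05, 0.1, 0, 0, 0],
    [0.7, -0.2, 0.05, 0.1, 0, 0, 0],
    [0.8, -0.2, 0.05, 0.1, 0, 0, 0],
    [1, -0.2, 0.05, 0.1, 0, 0, 0],
    [1, -0.2, 0.05, 0.1, 0, 0, 0],
    [1, -0.2, 0.05, 0.1, 0, 0, 0],
    [1, -0.2, 0.05, 0.1, 0, 0, 0],
    [1, -0.2, 0.05, 0.1, 0, 0, 0],
    [1, -0.2, 0.05, 0.1, 0, 0, 0],
    [1, -0.2, 0.05, 0.1, 0, 0, 0],
  ],
  squeeze=25,
)

```text
t: 10.28
tcp_pos: [0.5656, -0.0035, 0.0603]
tool_rot: [0.0, 1.0, -0.007, 0.0]
contact_force: [1.0, 0.1, -0.5]
finger_gap: 0.208
grasp_force: 24.4
```

Request:
servo_tool(
  moves=[
    [1, 0, 0, -0.3, 0, 0, 0],
    [1, 0, 0, -0.8, 0, 0, 0],
    [1, 0, 0, -1.5, 0, 0, 0],
    [1, 0, 0, -2.5, 0, 0, 0],
    [1, 0, 0, -3.5, 0, 0, 0],
    [1, 0, 0, -5, 0, 0, 0],
    [1, 0, 0, -7, 0, 0, 0],
    [1, 0, 0, -9, 0, 0, 0],
    [1, 0, 0, -11, 0, 0, 0],
    [1, 0, 0, -13, 0, 0, 0],
    [1, 0, 0, -14, 0, 0, 0],
    [1, 0, 0, -14, 0, 0, 0],
  ],
)

```text
t: 11.28
tcp_pos: [0.5669, -0.0036, 0.2036]
tool_rot: [0.0, 1.0, -0.007, 0.003]
contact_force: [-0.6, 0.5, -0.4]
finger_gap: 0.209
grasp_force: 24.4
```

Request:
servo_tool(
  moves=[
    [1, 0, 0, -1.5, 0, 0, 0],
    [1, 0, 0, -4, 0, 0, 0],
    [1, 0, 0, -7, 0, 0, 0],
    [1, 0, 0, -10, 0, 0, 0],
    [1, 0, 0, -13, 0, 0, 0],
    [1, 0, 0, -15, 0, 0, 0],
    [1, 0, 0, -16, 0, 0, 0],
    [1, 0, 0, -16, 0, 0, 0],
    [1, 0, 0, -16, 0, 0, 0],
  ],
)

```text
t: 12.03
tcp_pos: [0.5654, -0.0034, 0.3593]
tool_rot: [-0.0, 1.0, -0.007, -0.0]
contact_force: [1.0, 0.2, -0.6]
finger_gap: 0.207
grasp_force: 24.4
```

```bash
python3 - <<'E'
from h import *
st(); f=look("wrist",["ampoule","vial_a","vial_b","rack_floor","post_top"],"w4"); look("scene",["ampoule","rack_floor","post_top"],"s4")
a=cv2.imread("pics/w4.png");b=cv2.imread("pics/s4.png");cv2.imwrite("pics/c4.png",np.hstack([cv2.resize(a,(400,300)),cv2.resize(b[100:400,100:500],(400,300))]))
E
```

```text
t 12.03 tcp [ 0.5654 -0.0034  0.3593] F [ 1.   0.2 -0.6] gap 0.207 g 24.4 j [-0.14  0.36  1.15 -0.    1.63  1.44]
[[1.0, -0.015, -0.001], [-0.015, -1.0, 0.0], [-0.001, -0.0, -1.0]]
wrist ampoule 0.58 [ 0.5672 -0.0063  0.3315]
wrist vial_a 0.74 [0.627  0.022  0.0374]
wrist vial_a 0.61 [ 0.6666 -0.0049  0.0374]
wrist vial_b 0.74 [0.627  0.022  0.0374]
wrist vial_b 0.61 [ 0.6666 -0.0049  0.0374]
wrist rack_floor 0.61 [0.616  0.0115 0.0357]
scene ampoule 0.63 [ 0.5648 -0.0024  0.3329]
scene rack_floor 0.82 [0.6154 0.0099 0.0359]
scene post_top 0.79 [0.4824 0.011  0.1129]
```

View pics/c4.png

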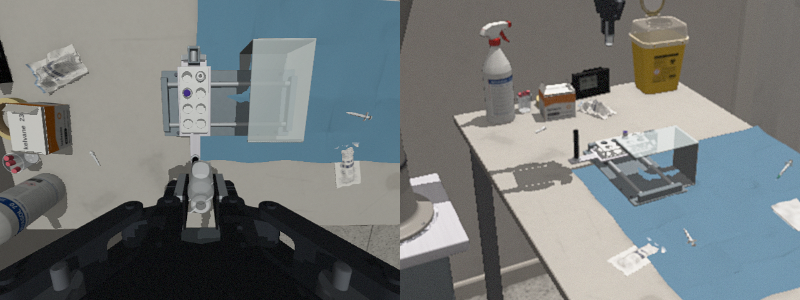

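The ampoule is held upright in the jaws, at (200,180) in the left half and (610,35) in the right. Both vials are still in the rack and the carrier is at the second station. Next I'll tilt it 45°.

Request:
servo_tool(
  moves=[
    [1, 0, 0, 0, 0, 3, 0],
    [1, 0, 0, 0, 0, 8, 0],
    [1, 0, 0, 0, 0, 13, 0],
    [1, 0, 0, 0, 0, 18, 0],
    [1, 0, 0, 0, 0, 23, 0],
    [1, 0, 0, 0, 0, 28, 0],
    [1, 0, 0, 0, 0, 33, 0],
    [1, 0, 0, 0, 0, 38, 0],
    [1, 0, 0, 0, 0, 42, 0],
    [1, 0, 0, 0, 0, 45, 0],
    [1, 0, 0, 0, 0, 45, 0],
    [1, 0, 0, 0, 0, 45, 0],
  ],
)

```text
t: 13.53
tcp_pos: [0.5651, -0.0035, 0.3603]
tool_rot: [0.003, 0.924, -0.007, 0.382]
contact_force: [0.1, 0.4, 0.7]
finger_gap: 0.207
grasp_force: 24.4
```

Request:
servo_tool(
  moves=[
    [1, 0, 0, 0, 0, 0, 0],
    [1, 0, 0, 0, 0, 0, 0],
    [1, 0, 0, 0, 0, 0, 0],
    [1, 0, 0, 0, 0, 0, 0],
    [1, 0, 0, 0, 0, 0, 0],
    [1, 0, 0, 0, 0, 0, 0],
  ],
)

```text
t: 14.03
tcp_pos: [0.5657, -0.0034, 0.3602]
tool_rot: [0.003, 0.924, -0.007, 0.383]
contact_force: [0.1, 0.3, 0.5]
finger_gap: 0.211
grasp_force: 24.4
```

```bash
python3 - <<'E'
from h import *
st(); f=look("wrist",["ampoule"],"w5"); look("scene",["ampoule","rack_floor","post_top","syringe","sheath","pouch"],"s5"); look("top",["rack_floor","post_top","syringe","sheath","pouch"],"t5")
a=cv2.imread("pics/w5.png");b=cv2.imread("pics/s5.png");cv2.imwrite("pics/c5.png",np.hstack([cv2.resize(a,(400,300)),cv2.resize(b[100:310,180:460],(400,300))]))
E
```

```text
t 14.03 tcp [ 0.5657 -0.0034  0.3602] F [0.1 0.3 0.5] gap 0.211 g 24.4 j [-0.22 -0.03  1.88  0.29  0.54  1.17]
[[0.707, -0.015, 0.707], [-0.01, -1.0, -0.01], [0.707, 0.0, -0.707]]
wrist ampoule 0.66 [ 0.5859 -0.0073  0.3432]
scene ampoule 0.51 [ 0.5853 -0.005   0.3452]
scene ampoule 0.44 [0.4765 0.2685 0.0016]
scene rack_floor 0.7 [0.617  0.0099 0.0351]
scene post_top 0.57 [0.484  0.011  0.1128]
scene syringe 0.47 [ 0.5833 -0.3627 -0.0008]
scene sheath 0.61 [0.4772 0.268  0.0009]
scene pouch 0.65 [ 0.4506 -0.3779  0.0031]
top rack_floor 0.91 [0.6168 0.0123 0.0343]
top syringe 0.71 [0.6144 0.0112 0.0361]
top syringe 0.47 [ 0.5799 -0.3685 -0.0008]
top sheath 0.63 [ 0.4792  0.2695 -0.0009]
top pouch 0.94 [ 0.4512 -0.3724 -0.0006]
top pouch 0.34 [ 0.5749 -0.3697 -0.0016]
```

View pics/c5.png

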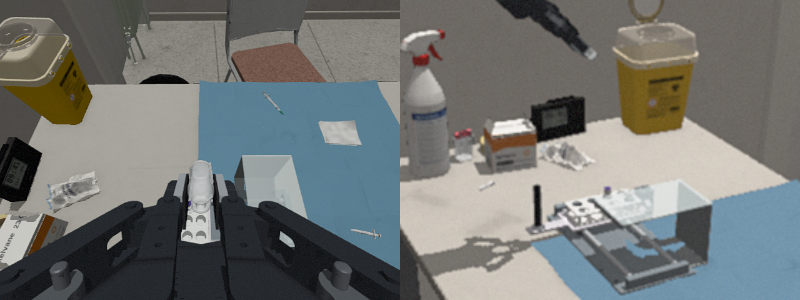

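The ampoule is held at 45°, at (590,52) in the right half, well above the hood. The carrier is at the second station, the vials are still in the rack and the bystanders haven't moved, so I'm handing in the job.

```bash
python3 -c "
from rig import arm
print(arm.finish_job())"
```

```text
the job is handed in; nothing more can be done
None
```

The job is handed in at about 14 s on the robot's clock: the carrier sits at the second station, and the saline ampoule is held still at 45° about 0.34 m above the desk, with the vials still in the rack and the other items where they were.

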